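Latch the sunglasses box on the hall console

TASK

Latch the long clear sunglasses box shut: swing its wire bail over to the lid so that it drops behind the keeper hook, then press the lever down towards the front until it snaps past center and stays down by itself. Do not touch the small box with the same kind of latch.

Things in the scene. Friction and masses are not known exactly. Their poses are not given: they have to be found in the camera images.
- sunglasses_box: The longer of two clear acrylic boxes with closed hinged lids, each with a steel toggle latch at its front; sunglasses lie in it. Fixed to the console. 90 mm deep (x) x 180 wide (y) x 65 high. Origin: centre of the underside; x points from the front (latch side, robot side) to the rear, z up; 'box x, z' below are mm in this frame. The whole latch is centred at y = 0.
- bail_bar (a point): Middle of the crossbar of the bail, a U of 5 mm steel wire, 48 mm wide along box y, arms 64 long, turning on a pin on the lever (at start box x -66 to -68, z 97). It starts almost upright, leaning slightly to the front: bar at box x -74 to -82, z about 160. Pushed rearward past upright it falls onto the lid by itself; dropped behind the hook it lies at box x -14 to -6, z 70.
- keeper_hook (a point): Top edge of the keeper, a steel hook 30 mm wide (box y) on the lid at box x -12, 12 mm high, leaning and open to the rear, sprung up to 8 mm to the front. The bail's bar belongs behind it, on its 2.5 mm thick foot plate. With the lever still up the falling bar drops clear behind the hook; with the lever pushed down it cannot reach.
- lever (a joint): Lever of the long box, rad; axis along box y at box x -60, z 78. Handle: plate 30 wide, 57 long, 5 thick. 0 to 0.1 at start: slopes up to the front, rounded end at box x -102 to -104, top z 110 to 114. Grows as it is pressed straight down at box x -97. Bail hooked: a few N up to 1.08 (center), then snaps to the 1.40 stop, where the handle's top is at z 58 at box x -85, 47 at -97; released before center it springs back.
- small_box: The other clear box, empty, 90 mm deep x 100 mm wide x 65 mm high, with the same latch, also open; to be left alone. Fixed. Origin: centre of the underside; axes as the long box.
Things that resemble listed ones, but are neither listed nor needed, are in the scene too. What is shaped like the sunglasses_box but red is not meant.

How it is judged (in metres and radians):
On the way:
1. the bail's crossbar lies behind and below the top of the keeper hook while the lever is still up (x of bail_bar in the frame of sunglasses_box between -0.022 and 0.004 m and z of bail_bar in the frame of sunglasses_box below 0.0755 m and value of joint lever below 0.6 rad), for 0.2 s.
At the end, for the whole second after the job is handed in: The lever is down past center (1.25 rad or more) and at rest, and the bail's crossbar is still behind the keeper hook: between x -24 and -4 mm and below z 75.5 mm in the box frame (x of bail_bar in the frame of sunglasses_box between -0.024 and -0.004 m and z of bail_bar in the frame of sunglasses_box below 0.0755 m and value of joint lever above 1.25 rad and velocity of joint lever below 0.1 rad/s); the robot touches nothing.
It fails at once if the robot pushes on the small box or its latch (more than 2 N) (contact force between small_box and the fingers above 2 N or contact force between small_box and the arm above 2 N).
It also fails if it takes over 43 s, if anything falls off the work surface, if the arm or the gripper's body presses on something with over 40 N, if the wrist force passes 120 N, or if a joint passes its speed limit or range.

ROBOT

A 7-joint arm with a two-finger parallel gripper is mounted at the origin on the work surface. World frame = base frame: x ahead of the robot, y to its left, z up, the work surface at z = 0. Lengths are in mm, angles in rad, forces in N, time in s.
With the tool pointing down it reaches from about 400 to 925 mm from the base axis. Payload 5.6 kg.
Tool frame: the origin (TCP) lies at the very end of the fingers, on their centre line; the grasp point (between the pads) lies 19 mm behind it; z points along the fingers, y is the direction in which the jaws open and shut (so a half turn about z gives the same grasp; the last joint's range is limited). The gripper opens to 85 mm and grips with 20 to 120 N. Pads are 22 mm wide; open, the fingers measure 114 mm over their backs; the gripper's body (76 mm by 85 mm) begins 54 mm behind the grasp point. The pads swing forward as they close: fully open they stand 13 mm farther back than shut.
Start: joints at [-1.295, 0.468, -0.012, 1.603, 0.006, 1.071, -0.056], TCP at [203.769, 617.242, 206.79] pointing down, gripper open.
Joint ranges: [-2.53, 2.53], [-0.31, 2.02], [-1.57, 1.55], [0.28, 2.44], [-1.29, 4.43], [0.15, 1.84], [-2.92, 2.92]. Speed limits (rad/s): [2.57, 2.57, 3.14, 3.14, 3.14, 3.14, 3.14].

INTERFACE

Orientations are given as [roll, pitch, yaw] about the fixed x, y, z axes, in that order (R = Rz(yaw) Ry(pitch) Rx(roll)).
In Python, from bench import arm gives the robot as it stands.
- The arm moves only by the tool arm_command, never from a script. Its argument "series" is a list of rows, each an object with "slide": the shift along the tool's x, y, z in cm, a list of three; "spin": the turn about the tool's z in rad. In form: [{"slide": [dx, dy, dz], "spin": spin}, ...]. A call has exactly 10 rows; each row shifts and turns the commanded pose from where the row before left it, along the tool's axes as they then stand; what a row does not reach is not made up. A row lasts 1/12 s, in which the tool goes at most 41.7 mm and 7.16 degrees, less where a joint would pass 70% of its speed; a pose out of reach is approached as far as the arm can. A call with a gripper value outside its range is refused whole. "jaw" is the opening, from 0 (shut) to 1 (fully open), set as the call begins (left out, the last holds). The fingers move at their own pace and stop on an object; "force" is the grip in N (left out, the last holds). Time passes only in rows, so rows that do not move let the fingers close, or fill a call up. It gives the time, the measured TCP pose, the force and the opening at its end, in the units of the state.
- arm.read_state(): the state, without advancing time (a new reading comes with each control period).
- arm.grab_frame(name): name is "scene" or "side" or "wrist"; returns the picture (384x512x3 uint8, red, green, blue); there is no depth.
- arm.calibration(name): a dict with "fx", "fy", "cx", "cy" (pixels), "extrinsics" (4x4, takes a point from camera to world coordinates). Camera axes: x right, y up, looking along -z (the intrinsics and any distortion apply to the point x, -y, -z); pixel columns grow to the right and rows downward; lengths in mm; the calibration is good to about 2 mm. A picture is of the moment at which its call begins: read the wrist's pose just before it. calibration takes no time and is no camera call; for the wrist camera it gives the pose at the moment of the call.
- arm.finish_job(): hands the job in, once; it reports no verdict.
The state is a dict: "time_s": time; "joint_pos": joint angles; "joint_velocities": joint speeds; "tau": joint torques, N m; "eef_pos": TCP position; "tcp_rot": TCP orientation; "ft_force": force on the tool from outside, world axes, zero at the start; "ft_torque": the same for the moment, N m; "finger_gap": finger opening in mm.
Only numpy, scipy, OpenCV 4.12 (cv2) and the standard library are available. Lean on these libraries where they do the work, as an engineer would, in place of code of your own. Each camera call takes 0.05 s, during which the arm holds its last target.

## Working session

There is one attempt and no reset: what is moved stays moved. The work goes in short steps, Python scripts to look and compute and a tool call to move; the robot and the scene stay as the last step left them, time stands still between calls to the robot, and variables do not carry over. Pictures are saved under pics/ and viewed, and the job is handed in when it is done.

Besides the shell and the picture viewer there is one more tool, called after "Call:" as name(argument=value, ...) on one line, values as JSON. arm_command: Moves the arm, as the interface text tells. Its arguments: {"type":"object","properties":{"series":{"type":"array"},"jaw":{"type":"number"},"force":{"type":"number"}},"required":["series"]}

```bash
mkdir -p pics; ls
python3 - <<'E'
from bench import arm
import cv2
s=arm.read_state(); print(s['time_s'],s['eef_pos'],s['tcp_rot'],s['finger_gap'])
for n in ("scene","side","wrist"):
    c=arm.calibration(n); print(n,{k:(v if k!='extrinsics' else None) for k,v in c.items()}); print(c['extrinsics'])
    im=arm.grab_frame(n); cv2.imwrite(f'pics/{n}0.png',im[:,:,::-1])
E
```

```text
pics
0.0 [203.60414354 616.63821391 205.81339352] [-3.13979016e+00  1.54388109e-04  2.82276515e+00] 85.40862350053746
scene {'fx': 373.1492684861382, 'fy': 373.1492684861382, 'cx': 255.89650804259975, 'cy': 188.72656207749955, 'extrinsics': None}
[[-1.06486482e-01 -8.23038982e-01  5.57913491e-01  1.07747865e+03]
 [ 9.94243086e-01 -8.14290605e-02  6.96419039e-02  1.61702483e+02]
 [-1.18876303e-02  5.62117552e-01  8.26971911e-01  9.34222237e+02]
 [ 0.00000000e+00  0.00000000e+00  0.00000000e+00  1.00000000e+00]]
side {'fx': 494.63077664514424, 'fy': 494.63077664514424, 'cx': 251.0373107117707, 'cy': 189.79695232702588, 'extrinsics': None}
[[ 9.13974671e-01  2.85313831e-01 -2.88524383e-01  1.16356553e+02]
 [-4.05500697e-01  6.16262145e-01 -6.75122325e-01 -9.00458487e+02]
 [-1.48150811e-02  7.34041543e-01  6.78942948e-01  1.09375402e+03]
 [ 0.00000000e+00  0.00000000e+00  0.00000000e+00  1.00000000e+00]]
wrist {'fx': 318.48147250937893, 'fy': 318.48147250937893, 'cx': 260.0088033106579, 'cy': 187.64829250682294, 'extrinsics': None}
[[ 3.13628926e-01 -9.16358969e-01 -2.48843600e-01  1.40579225e+02]
 [ 9.49543084e-01  3.02060342e-01  8.44244082e-02  6.37310743e+02]
 [-2.19728063e-03 -2.62765656e-01  9.64857182e-01  3.73327179e+02]
 [ 0.00000000e+00  0.00000000e+00  0.00000000e+00  1.00000000e+00]]
```

View pics/scene0.png

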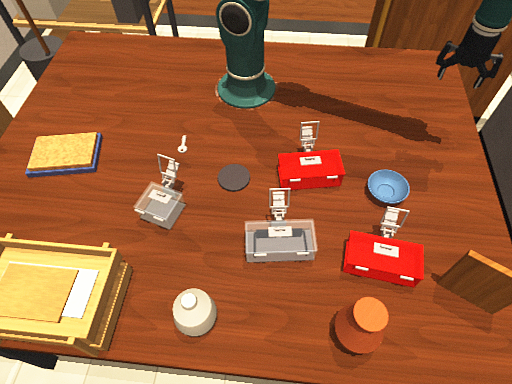

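View pics/side0.png

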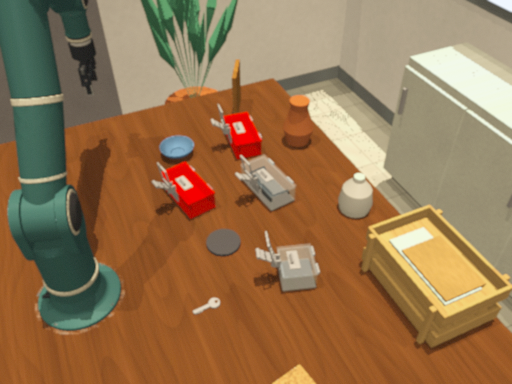

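View pics/wrist0.png

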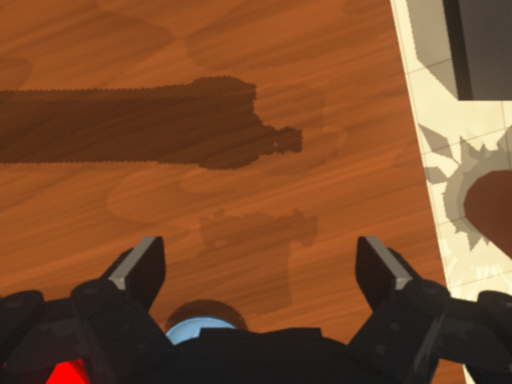

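Run:
```python
import cv2,numpy as np
a=cv2.imread('pics/scene0.png')[170:280,220:340]; b=cv2.imread('pics/side0.png')[140:225,215:315]
cv2.imwrite('pics/sceneC.png',cv2.resize(a,None,fx=5,fy=5,interpolation=cv2.INTER_CUBIC))
cv2.imwrite('pics/sideC.png',cv2.resize(b,None,fx=6,fy=6,interpolation=cv2.INTER_CUBIC))
```

```text
(no output)
```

View pics/sceneC.png

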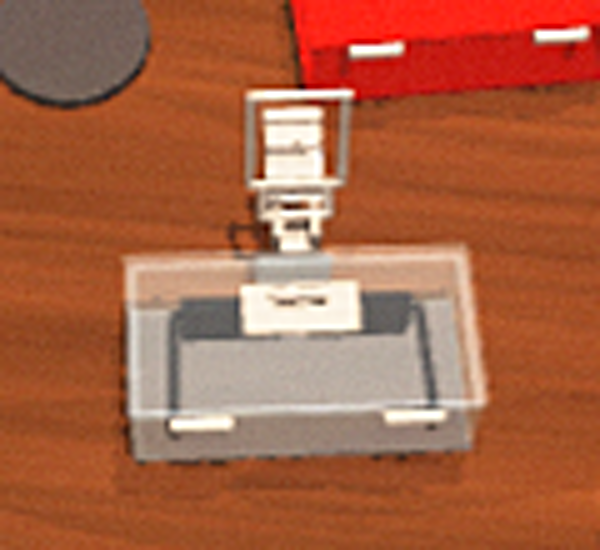

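View pics/sideC.png

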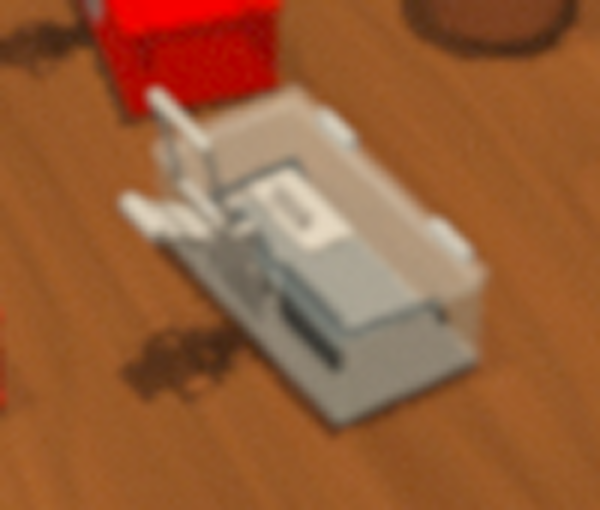

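```bash
cat > h.py <<'E'
import numpy as np, cv2
from bench import arm
def ray(n,u,v,c=None):
    c=c or arm.calibration(n); E=np.array(c['extrinsics'])
    d=E[:3,:3]@np.array([(u-c['cx'])/c['fx'],-(v-c['cy'])/c['fy'],-1]); return E[:3,3],d/np.linalg.norm(d)
def onz(n,u,v,z,c=None):
    o,d=ray(n,u,v,c); return o+d*(z-o[2])/d[2]
def tri(a,b):
    A=np.zeros((3,3));B=np.zeros(3);L=[]
    for n,u,v in (a,b):
        o,d=ray(n,u,v);P=np.eye(3)-np.outer(d,d);A+=P;B+=P@o;L.append((o,P))
    x=np.linalg.solve(A,B); return x,[np.linalg.norm(P@(x-o)) for o,P in L]
def proj(n,p,c=None):
    c=c or arm.calibration(n);E=np.array(c['extrinsics']);q=E[:3,:3].T@(np.array(p)-E[:3,3])
    return c['cx']+c['fx']*q[0]/-q[2], c['cy']-c['fy']*q[1]/-q[2]
E
python3 - <<'E'
from h import *
np.set_printoptions(precision=1,suppress=True)
S=lambda x,y:(x/5-.4+220,y/5-.4+170)
D=lambda x,y:(x/6-.4+215,y/6-.4+140)
t=[onz('scene',*S(*p),65) for p in ((125,258),(467,247),(487,405),(130,408))]
print(np.array(t),'c',np.mean(t,0))
f=[np.linalg.norm(t[i]-t[(i+1)%4]) for i in range(4)];print(f)
print([np.arctan2(-(t[1]-t[0])[0],(t[1]-t[0])[1]),np.arctan2(-(t[2]-t[3])[0],(t[2]-t[3])[1])])
print([onz('scene',*S(*p),0) for p in ((137,460),(472,452))])
s=[onz('side',*D(*p),65) for p in ((490,268),(297,90))];print('side rear top',s)
print('side bottom front',onz('side',*D(337,427),0),onz('side',*D(475,365),0))
for a,b in (((247,94),(155,92)),((352,94),(212,147))):
    print('bail',tri(('scene',*S(*a)),('side',*D(*b))))
E
```

```text
[[597.9  69.7  65. ]
 [573.  250.3  65. ]
 [663.8 262.3  65. ]
 [683.6  82.9  65. ]] c [629.6 166.3  65. ]
[np.float64(182.27639031105923), np.float64(91.51907120329801), np.float64(180.4193822243017), np.float64(86.76450942884588)]
[np.float64(0.13675880081328715), np.float64(0.11034854736394538)]
[array([683.8,  84.4,   0. ]), array([661.1, 262.2,   0. ])]
side rear top [array([690.8,  86.7,  65. ]), array([662.6, 261.4,  65. ])]
side bottom front [597.9  73.5   0. ] [684.2  84.6   0. ]
bail (array([546.6, 140.9, 178.8]), [np.float64(18.087458209646783), np.float64(18.087458209646712)])
bail (array([554. , 168.8, 146.1]), [np.float64(19.458374674768745), np.float64(19.458374674768915)])
```

Run:
```python
from h import *
np.set_printoptions(precision=1,suppress=True)
S=lambda x,y:(x/5-.4+220,y/5-.4+170)
D=lambda x,y:(x/6-.4+215,y/6-.4+140)
y=.13;C=np.array([629.5,166.8,0]);R=np.array([[np.cos(y),-np.sin(y),0],[np.sin(y),np.cos(y),0],[0,0,1]])
for n,a,b in (('bailR',(247,94),(212,147)),('bailL',(352,94),(155,92))):
    p,e=tri(('scene',*S(*a)),('side',*D(*b)));print(n,p,e[0],R.T@(p-C))
for p in ((-103,-15,109),(-103,15,109),(-12,0,77),(-78,-24,160),(-78,24,160),(-67,0,97)):
    q=C+R@p;u=proj('scene',q);v=proj('side',q);print(p,q,(np.array(u)+.4-[220,170])*5,(np.array(v)+.4-[215,140])*6)
print(arm.calibration('wrist')['extrinsics'])
```

```text
bailR [553.7 128.8 163. ] 0.7378732362706416 [-80.1 -27.9 163. ]
bailL [546.4 181.5 161.1] 0.05539421187799758 [-80.5  25.3 161.1]
(-103, -15, 109) [529.3 138.6 109. ] [266.7 116. ] [160.2 230.9]
(-103, 15, 109) [525.4 168.3 109. ] [323.2 114.6] [130.2 197.9]
(-12, 0, 77) [617.6 165.2  77. ] [302.6 296. ] [297.  199.2]
(-78, -24, 160) [555.3 132.9 160. ] [253.8 101.7] [210.4 145.2]
(-78, 24, 160) [549.  180.5 160. ] [349.6  99.3] [160.8  93.5]
(-67, 0, 97) [563.1 158.1  97. ] [298. 185.] [206.5 207.2]
[[  0.3  -0.9  -0.2 140.6]
 [  0.9   0.3   0.1 637.4]
 [ -0.   -0.3   1.  373.5]
 [  0.    0.    0.    1. ]]
```

Run:
```python
from h import *
np.set_printoptions(precision=1,suppress=True)
S=lambda x,y:(x/5-.4+220,y/5-.4+170)
print(onz('scene',*S(303,97),0),onz('scene',344,183,0),onz('scene',*S(300,45),65),onz('scene',278,154,65), onz('scene',310,123,160),onz('scene',400,209,160))
```

```text
[441.  156.3   0. ] [399.8 348.1   0. ] [449.5 152.4  65. ] [359.1 141.2  65. ] [315.3 225.5 160. ] [579.7 448.  160. ]
```

Call:
arm_command(series=[{"slide": [0, 0, -0.5], "spin": -0.09}, {"slide": [0, 0, -0.5], "spin": -0.09}, {"slide": [0, 0, -0.5], "spin": -0.09}, {"slide": [0, 0, -0.5], "spin": -0.09}, {"slide": [0, 0, -0.5], "spin": -0.09}, {"slide": [0, 0, 0], "spin": 0}, {"slide": [0, 0, 0], "spin": 0}, {"slide": [0, 0, 0], "spin": 0}, {"slide": [0, 0, 0], "spin": 0}, {"slide": [0, 0, 0], "spin": 0}], jaw=0, force=40)

```text
time_s: 0.98
eef_pos: [203.6, 617.0, 231.3]
tcp_rot: [-3.141, -0.0, -3.011]
ft_force: [-0.7, 0.4, -0.7]
finger_gap: 0.2
```

Call:
arm_command(series=[{"slide": [-1.2, -2.5, 0], "spin": 0}, {"slide": [-1.2, -2.5, 0], "spin": 0}, {"slide": [-1.2, -2.5, 0], "spin": 0}, {"slide": [-1.2, -2.5, 0], "spin": 0}, {"slide": [-1.2, -2.5, 0], "spin": 0}, {"slide": [-1.2, -2.5, 0], "spin": 0}, {"slide": [-1.2, -2.5, 0], "spin": 0}, {"slide": [-1.2, -2.5, 0], "spin": 0}, {"slide": [-1.2, -2.5, 0], "spin": 0}, {"slide": [-1.2, -2.5, 0], "spin": 0}])

```text
time_s: 1.82
eef_pos: [355.9, 383.9, 231.8]
tcp_rot: [3.142, 0.0, -3.011]
ft_force: [0.1, 0.7, -0.3]
finger_gap: -0.1
```

Call:
arm_command(series=[{"slide": [-1.2, -2.5, 0], "spin": 0}, {"slide": [-1.2, -2.5, 0], "spin": 0}, {"slide": [-1.2, -2.5, 0], "spin": 0}, {"slide": [-1.2, -2.5, 0], "spin": 0}, {"slide": [-1.2, -2.5, 0], "spin": 0}, {"slide": [-1.2, -2.5, 0], "spin": 0}, {"slide": [-1.2, -2.5, 0], "spin": 0}, {"slide": [-1.1, -2.5, 0], "spin": 0}, {"slide": [-1.0, -2.5, 0], "spin": 0}, {"slide": [-0.5, -2.0, 0], "spin": 0}])

```text
time_s: 2.65
eef_pos: [497.8, 154.4, 231.8]
tcp_rot: [-3.141, 0.001, -3.013]
ft_force: [-0.5, 0.0, 0.2]
finger_gap: 0.0
```

Run:
```python
from h import *
s=arm.read_state();c=arm.calibration('wrist')
y=.13;C=np.array([629.5,166.8,0]);R=np.array([[np.cos(y),-np.sin(y),0],[np.sin(y),np.cos(y),0],[0,0,1]])
print(s['time_s'],s['eef_pos'],s['tcp_rot'],R.T@(s['eef_pos']-C))
im=arm.grab_frame('wrist')[:,:,::-1].copy();cv2.imwrite('pics/wrist1.png',im)
for p in ((-78,-24,160),(-78,24,160),(-12,-15,77),(-12,15,77),(-103,0,109),(-45,-90,65),(-45,90,65),(45,-90,65),(45,90,65)):
    print(p,np.round(proj('wrist',C+R@p,c)))
```

```text
2.65 [497.78428484 154.39611948 231.83923119] [-3.14105554e+00  7.66155727e-04 -3.01299663e+00] [-132.21225037    4.77563855  231.83923119]
(-78, -24, 160) [226. 253.]
(-78, 24, 160) [284. 253.]
(-12, -15, 77) [243. 272.]
(-12, 15, 77) [270. 272.]
(-103, 0, 109) [256. 204.]
(-45, -90, 65) [178. 241.]
(-45, 90, 65) [336. 241.]
(45, -90, 65) [183. 309.]
(45, 90, 65) [331. 309.]
```

View pics/wrist1.png

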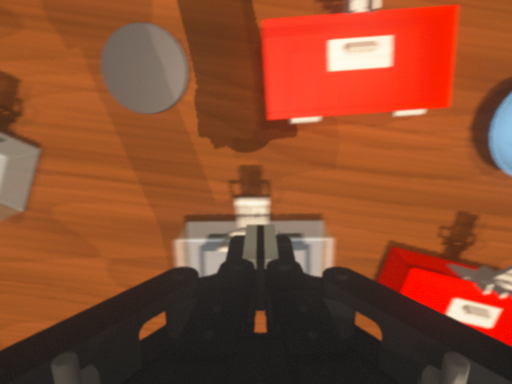

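Call:
arm_command(series=[{"slide": [0, -0.25, 1.5], "spin": 0}, {"slide": [0, -0.25, 1.5], "spin": 0}, {"slide": [0, 0, 1.5], "spin": 0}, {"slide": [0, 0, 1.5], "spin": 0}, {"slide": [0, 0, 1.5], "spin": 0}, {"slide": [0, 0, 1.0], "spin": 0}, {"slide": [-0.5, 0, 0], "spin": 0}, {"slide": [-0.5, 0, 0], "spin": 0}, {"slide": [-0.5, 0, 0], "spin": 0}, {"slide": [-0.5, 0, 0], "spin": 0}])

```text
time_s: 3.53
eef_pos: [518.5, 154.6, 147.8]
tcp_rot: [3.141, 0.002, -3.011]
ft_force: [0.4, -0.4, 1.0]
finger_gap: 0.0
```

Run:
```python
from h import *
s=arm.read_state()
print(s['time_s'],s['eef_pos'],s['ft_force'])
a=arm.grab_frame('scene')[110:290,200:360,::-1];b=arm.grab_frame('side')[120:240,195:335,::-1]
o=np.zeros((600,800,3),np.uint8)
a=cv2.resize(a,None,fx=2.5,fy=2.5,interpolation=cv2.INTER_CUBIC);b=cv2.resize(b,None,fx=2.85,fy=2.85,interpolation=cv2.INTER_CUBIC)
o[:a.shape[0],:400]=a;o[:b.shape[0],400:400+b.shape[1]]=b[:,:400];cv2.imwrite('pics/p2.png',o)
```

```text
3.5333 [518.49383629 154.60835105 147.82367004] [ 0.39934945 -0.3789998   1.01377766]
```

View pics/p2.png

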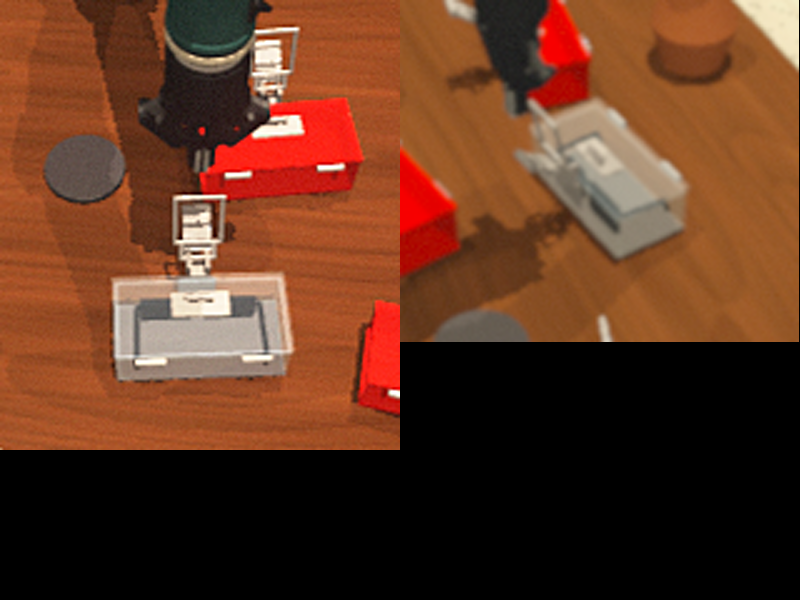

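The finger tip (200,165 left panel) stands in front of the bail, centred on it (bar at 173–225,200). I'll push rearward.

Call:
arm_command(series=[{"slide": [-0.4, 0, 0], "spin": 0}, {"slide": [-0.4, 0, 0], "spin": 0}, {"slide": [-0.4, 0, 0], "spin": 0}, {"slide": [-0.4, 0, 0], "spin": 0}, {"slide": [-0.4, 0, 0], "spin": 0}, {"slide": [-0.4, 0, 0], "spin": 0}, {"slide": [-0.4, 0, 0], "spin": 0}, {"slide": [-0.4, 0, 0], "spin": 0}, {"slide": [-0.4, 0, 0], "spin": 0}, {"slide": [-0.4, 0, 0], "spin": 0}])

```text
time_s: 4.47
eef_pos: [557.0, 159.5, 146.8]
tcp_rot: [-3.142, -0.0, -3.01]
ft_force: [0.2, -0.2, -0.1]
finger_gap: 0.3
```

```bash
cat > look.py <<'E'
from h import *
import sys
s=arm.read_state()
y=.13;C=np.array([629.5,166.8,0]);R=np.array([[np.cos(y),-np.sin(y),0],[np.sin(y),np.cos(y),0],[0,0,1]])
print(s['time_s'],s['eef_pos'],R.T@(s['eef_pos']-C),s['ft_force'])
a=arm.grab_frame('scene')[170:270,230:330,::-1];b=arm.grab_frame('side')[140:225,215:315,::-1]
o=np.zeros((400,800,3),np.uint8)
o[:,:400]=cv2.resize(a,(400,400),interpolation=cv2.INTER_CUBIC);o[:340,400:]=cv2.resize(b,(400,340),interpolation=cv2.INTER_CUBIC);cv2.imwrite(sys.argv[1],o)
E
python3 look.py pics/p3.png
```

```text
4.4667 [557.04371297 159.47518251 146.75428898] [-72.79443962   2.12979874 146.75428898] [ 0.21316501 -0.15404403 -0.12060137]
```

View pics/p3.png

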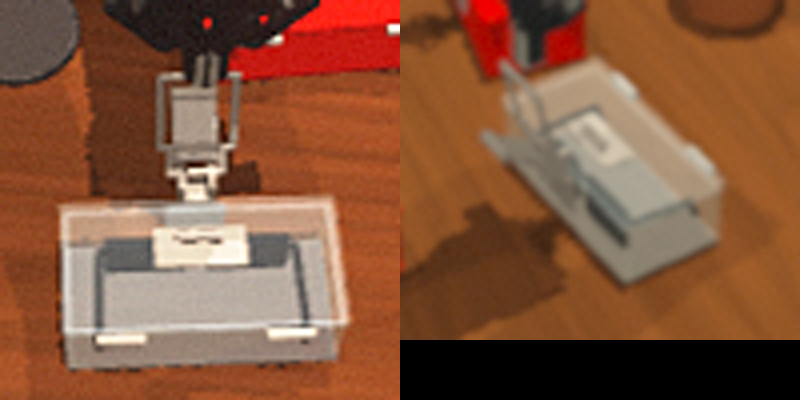

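Run:
```python
from h import *
p=arm.read_state()['eef_pos']
u=np.array(proj('scene',p));v=np.array(proj('side',p))
print((u-[230,170])*4,(v-[215,140])*4+[400,0])
y=.13;C=np.array([629.5,166.8,0]);R=np.array([[np.cos(y),-np.sin(y),0],[np.sin(y),np.cos(y),0],[0,0,1]])
for a,b in (((158,75),(543,103)),((240,75),(503,64))):
    x,e=tri(('scene',a[0]/4+230,a[1]/4+170),('side',(b[0]-400)/4+215,b[1]/4+140)); print(x,e[0],R.T@(x-C))
for n in('scene','side'): cv2.imwrite(f'pics/{n}4.png',arm.grab_frame(n)[:,:,::-1])
```

```text
[202.6688645   97.65345974] [527.19088892  87.52156506]
[553.79918856 128.41159786 158.58049965] 3.150754202021366 [-80.03848755 -28.25106694 158.58049965]
[546.28489541 181.02012314 158.00953908] 0.8988972962080162 [-80.66951322  24.88765097 158.00953908]
```

View pics/side4.png

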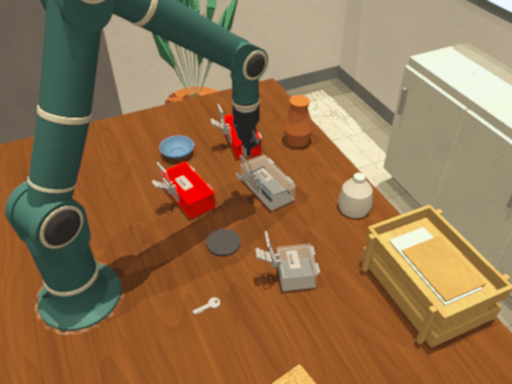

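Run:
```python
import cv2,numpy as np
a=cv2.imread('pics/scene4.png')[165:215,250:310]; b=cv2.imread('pics/side4.png')[130:190,225:285]
o=np.zeros((400,800,3),np.uint8)
o[:333,:400]=cv2.resize(a,(400,333),interpolation=cv2.INTER_CUBIC);o[:,400:]=cv2.resize(b,(400,400),interpolation=cv2.INTER_CUBIC)
o=cv2.convertScaleAbs(o,alpha=1.6,beta=20);cv2.imwrite('pics/c4.png',o)
```

```text
(no output)
```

View pics/c4.png

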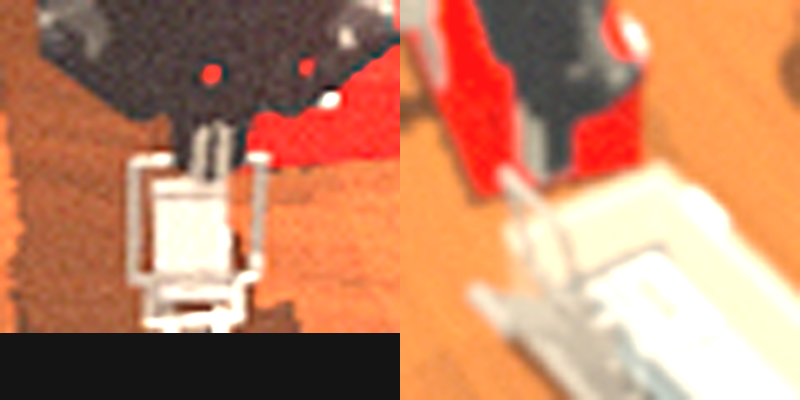

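Run:
```python
from h import *
y=.13;C=np.array([629.5,166.8,0]);R=np.array([[np.cos(y),-np.sin(y),0],[np.sin(y),np.cos(y),0],[0,0,1]])
x,e=tri(('scene',281.5-.4,192-.4),('side',246.7-.4,157-.4));print(x,e,R.T@(x-C))
for n in('scene','side'):
  for z in(147,160): print(n,z,proj(n,[557,159.5,z]))
```

```text
[558.59485008 161.18303688 164.11423503] [np.float64(1.8851008202765882), np.float64(1.8851008202764212)] [-71.03499492   3.62216173 164.11423503]
scene 147 (np.float64(280.7028206553508), np.float64(194.25828171874426))
scene 160 (np.float64(280.9273784919409), np.float64(191.3926368766615))
side 147 (np.float64(246.69186719989503), np.float64(161.8354178434642))
side 160 (np.float64(246.60138327895797), np.float64(158.47196067422323))
```

The tip triangulates to z ≈ 163, about 15 mm above the reported TCP. It passed over the bar, which is still upright at box x −80, z 158. I'll back off, lower and push again.

Call:
arm_command(series=[{"slide": [0, 0, -1.0], "spin": 0}, {"slide": [0, 0, -0.5], "spin": 0}, {"slide": [1.3, 0, 0], "spin": 0}, {"slide": [1.3, 0, 0], "spin": 0}, {"slide": [1.3, 0, 0], "spin": 0}, {"slide": [1.1, -0.3, 0], "spin": 0}, {"slide": [0, 0, 1.2], "spin": 0}, {"slide": [0, 0, 1.3], "spin": 0}, {"slide": [0, 0, 1.0], "spin": 0}, {"slide": [0, 0, 0], "spin": 0}])

```text
time_s: 5.5
eef_pos: [506.4, 149.6, 125.6]
tcp_rot: [-3.141, -0.002, -3.01]
ft_force: [-0.7, -0.4, -0.1]
finger_gap: -0.0
```

Call:
arm_command(series=[{"slide": [-0.4, 0, 0], "spin": 0}, {"slide": [-0.4, 0, 0], "spin": 0}, {"slide": [-0.4, 0, 0], "spin": 0}, {"slide": [-0.4, 0, 0], "spin": 0}, {"slide": [-0.4, 0, 0], "spin": 0}, {"slide": [-0.3, 0, 0], "spin": 0}, {"slide": [-0.3, 0, 0], "spin": 0}, {"slide": [-0.3, 0, 0], "spin": 0}, {"slide": [-0.3, 0, 0], "spin": 0}, {"slide": [0, 0, 0], "spin": 0}])

```text
time_s: 6.33
eef_pos: [539.8, 154.2, 126.8]
tcp_rot: [-3.142, 0.001, -3.011]
ft_force: [0.0, 0.1, -0.4]
finger_gap: 0.1
```

```bash
python3 look.py pics/p5.png
```

```text
6.3333 [539.83412026 154.18457757 126.82973645] [-90.54465899  -0.88521272 126.82973645] [ 0.01151104  0.13550947 -0.37188123]
```

View pics/p5.png

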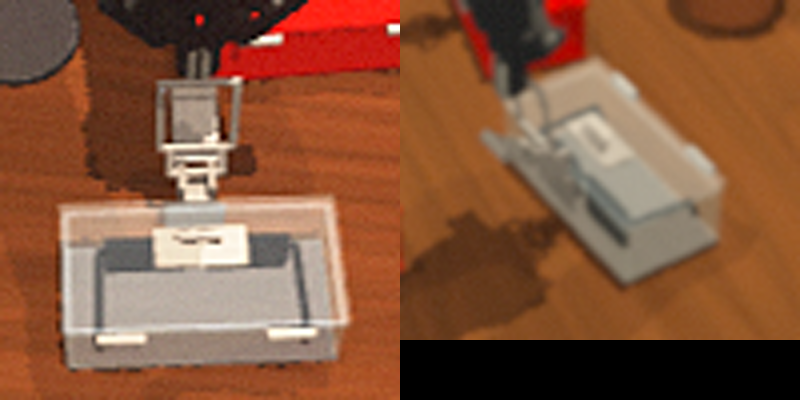

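The finger is now behind the bar from the camera's side, and the bar has moved rearward (row 75 → 80). I'll keep pushing.

Call:
arm_command(series=[{"slide": [-0.3, 0, 0], "spin": 0}, {"slide": [-0.3, 0, 0], "spin": 0}, {"slide": [-0.3, 0, 0], "spin": 0}, {"slide": [-0.3, 0, 0], "spin": 0}, {"slide": [-0.3, 0, 0], "spin": 0}, {"slide": [-0.3, 0, 0], "spin": 0}, {"slide": [-0.2, 0, 0], "spin": 0}, {"slide": [0, 0, 0], "spin": 0}, {"slide": [0, 0, 0], "spin": 0}, {"slide": [0, 0, 0], "spin": 0}])

```text
time_s: 7.27
eef_pos: [558.9, 156.7, 126.7]
tcp_rot: [-3.142, -0.0, -3.01]
ft_force: [-0.3, 0.3, 0.7]
finger_gap: -0.0
```

```bash
python3 look.py pics/p6.png
```

```text
7.2667 [558.87048496 156.71332334 126.72977396] [-71.34111336  -0.84556758 126.72977396] [-0.2509035   0.25516239  0.71479156]
```

View pics/p6.png

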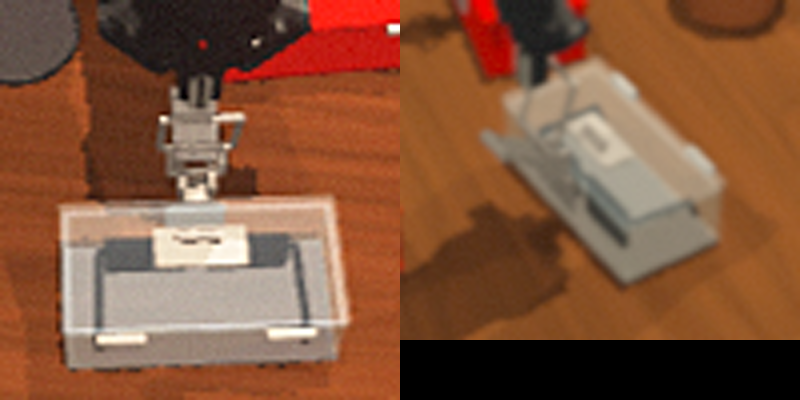

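The bar has moved past upright and is at row 118. I'll wait one call to see whether it falls.

Call:
arm_command(series=[{"slide": [0, 0, 0], "spin": 0}, {"slide": [0, 0, 0], "spin": 0}, {"slide": [0, 0, 0], "spin": 0}, {"slide": [0, 0, 0], "spin": 0}, {"slide": [0, 0, 0], "spin": 0}, {"slide": [0, 0, 0], "spin": 0}, {"slide": [0, 0, 0], "spin": 0}, {"slide": [0, 0, 0], "spin": 0}, {"slide": [0, 0, 0], "spin": 0}, {"slide": [0, 0, 0], "spin": 0}])

```text
time_s: 8.2
eef_pos: [559.0, 156.8, 126.8]
tcp_rot: [3.142, 0.0, -3.01]
ft_force: [-0.1, -0.2, 0.4]
finger_gap: 0.1
```

```bash
python3 look.py pics/p7.png
```

```text
8.2 [559.04691453 156.77481352 126.79429657] [-71.1582013   -0.80746757 126.79429657] [-0.14630734 -0.20315635  0.37280184]
```

View pics/p7.png

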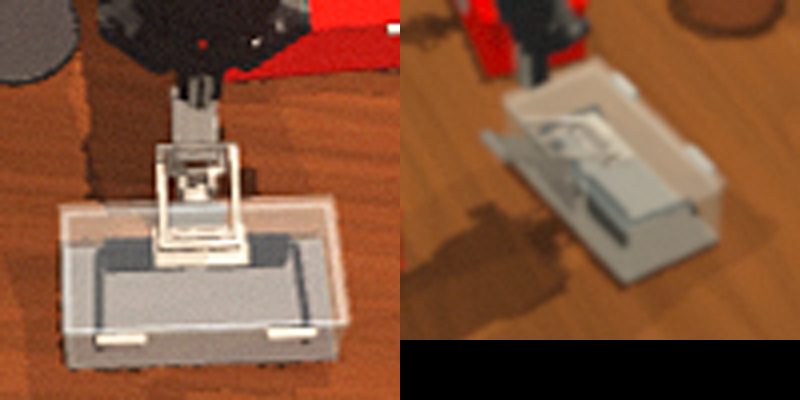

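The bail has fallen onto the lid. Next I'll check that it sits behind the hook while I move over the handle end.

Call:
arm_command(series=[{"slide": [0.4, 0, -0.4], "spin": 0}, {"slide": [0.4, 0, -0.4], "spin": 0}, {"slide": [0.4, 0, 0], "spin": 0}, {"slide": [0.4, 0, 0], "spin": 0}, {"slide": [0.4, 0, 0], "spin": 0}, {"slide": [0.3, 0, 0], "spin": 0}, {"slide": [0.2, 0, 0], "spin": 0}, {"slide": [0, 0, 0], "spin": 0}, {"slide": [0, 0, 0], "spin": 0}, {"slide": [0, 0, 0], "spin": 0}])

```text
time_s: 9.13
eef_pos: [534.4, 153.5, 134.8]
tcp_rot: [-3.142, 0.0, -3.01]
ft_force: [-0.0, 0.1, -0.2]
finger_gap: -0.3
```

Run:
```python
from h import *
y=.13;C=np.array([629.5,166.8,0]);R=np.array([[np.cos(y),-np.sin(y),0],[np.sin(y),np.cos(y),0],[0,0,1]])
a=arm.grab_frame('scene')[180:240,250:310,::-1];b=arm.grab_frame('side')[140:200,220:280,::-1]
cv2.imwrite('pics/c8.png',np.hstack([cv2.resize(i,(400,400),interpolation=cv2.INTER_CUBIC) for i in(a,b)]))
k=400/60
for p in((-10,-24,70),(-10,24,70),(-12,-15,77),(-12,15,77),(-14,-24,70),(-6,24,70),(-10,0,80)):
  q=C+R@p;print(p,(np.array(proj('scene',q))+.4-[250,180])*k,(np.array(proj('side',q))+.4-[220,140])*k+[400,0])
s=arm.read_state();print(s['time_s'],R.T@(s['eef_pos']-C),s['ft_force'])
```

```text
(-10, -24, 70) [141.55558247 342.65116696] [727.735357   259.43285313]
(-10, 24, 70) [264.6023642  339.41073824] [673.14801195 203.19217   ]
(-12, -15, 77) [164.88804261 328.99949635] [713.85547918 238.99566051]
(-12, 15, 77) [242.16386686 326.96576783] [679.66259669 203.84155007]
(-14, -24, 70) [141.08668526 333.53703587] [720.55326524 262.46081457]
(-6, 24, 70) [265.35932024 348.55822197] [680.23003092 200.28152424]
(-10, 0, 80) [204.1619135  328.89865518] [700.25776321 215.00129897]
9.2333 [-95.9837934   -0.87320166 134.7557208 ] [-0.58099396  0.03416789  0.52396566]
```

View pics/c8.png

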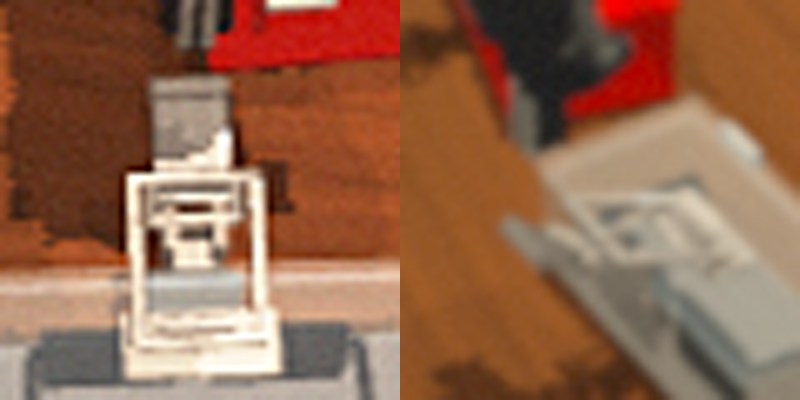

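The bar reads row ≈344 against the predicted 342, which puts it at box x ≈ −10, z ≈ 70, behind the hook with the lever up. I'll press the lever now.

Call:
arm_command(series=[{"slide": [0.1, 0, 1.0], "spin": 0}, {"slide": [0, 0, 1.0], "spin": 0}, {"slide": [0, 0, 0.8], "spin": 0}, {"slide": [0, 0, 0.6], "spin": 0}, {"slide": [0, 0, 0.6], "spin": 0}, {"slide": [0, 0, 0.5], "spin": 0}, {"slide": [0, 0, 0.5], "spin": 0}, {"slide": [0, 0, 0.5], "spin": 0}, {"slide": [0, 0, 0.5], "spin": 0}, {"slide": [0, 0, 0], "spin": 0}])

```text
time_s: 10.07
eef_pos: [532.8, 153.2, 73.8]
tcp_rot: [-3.141, -0.001, -3.01]
ft_force: [0.4, -0.3, -0.7]
finger_gap: 0.3
```

```bash
python3 look.py pics/p9.png
```

```text
10.0667 [532.82315084 153.19807373  73.84370576] [-97.62435368  -0.95453132  73.84370576] [ 0.39018172 -0.3252314  -0.73596156]
```

View pics/p9.png

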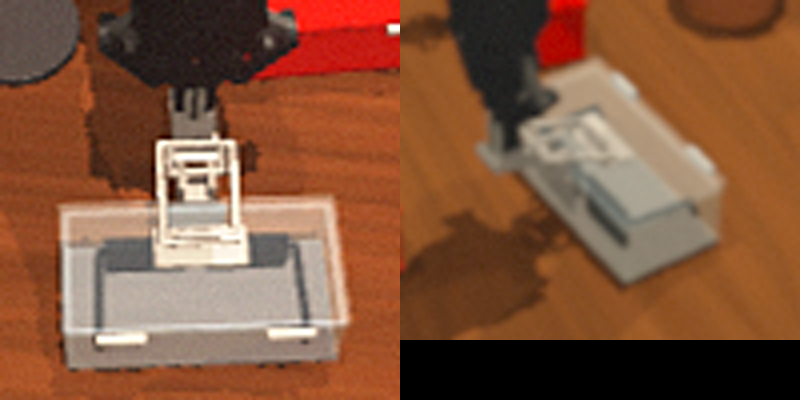

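The lever is moving down under the finger and the bail is still in place. I'll continue pressing.

Call:
arm_command(series=[{"slide": [0, 0, 0.4], "spin": 0}, {"slide": [0, 0, 0.4], "spin": 0}, {"slide": [0, 0, 0.4], "spin": 0}, {"slide": [0, 0, 0.4], "spin": 0}, {"slide": [0, 0, 0.4], "spin": 0}, {"slide": [0, 0, 0.4], "spin": 0}, {"slide": [0, 0, 0.3], "spin": 0}, {"slide": [0, 0, 0.3], "spin": 0}, {"slide": [0, 0, 0], "spin": 0}, {"slide": [0, 0, 0], "spin": 0}])

```text
time_s: 11.0
eef_pos: [533.3, 153.2, 44.4]
tcp_rot: [-3.141, -0.0, -3.011]
ft_force: [-0.1, 0.2, 0.9]
finger_gap: 0.0
```

```bash
python3 look.py pics/p10.png
```

```text
11.0 [533.27531792 153.17778802  44.41950984] [-97.17863175  -1.03326214  44.41950984] [-0.09855959  0.16835454  0.93141449]
```

View pics/p10.png

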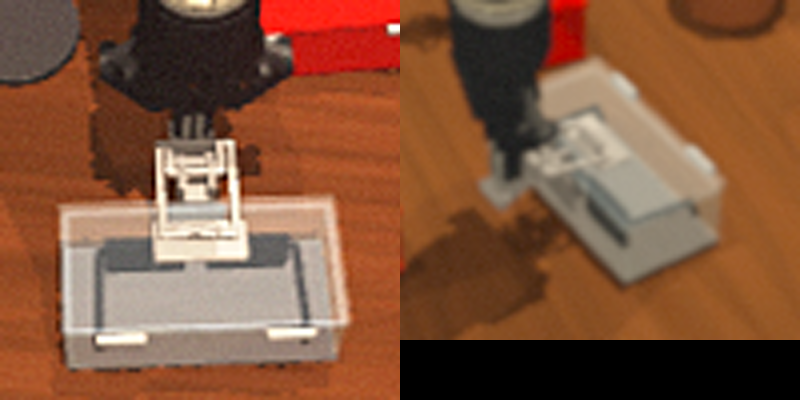

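Call:
arm_command(series=[{"slide": [0, 0, 0.3], "spin": 0}, {"slide": [0, 0, 0.3], "spin": 0}, {"slide": [0, 0, 0.2], "spin": 0}, {"slide": [0, 0, 0.2], "spin": 0}, {"slide": [0, 0, 0.2], "spin": 0}, {"slide": [0, 0, 0.2], "spin": 0}, {"slide": [0, 0, 0], "spin": 0}, {"slide": [0, 0, 0], "spin": 0}, {"slide": [0, 0, 0], "spin": 0}, {"slide": [0, 0, 0], "spin": 0}])

```text
time_s: 11.93
eef_pos: [533.4, 153.3, 30.9]
tcp_rot: [3.142, 0.0, -3.011]
ft_force: [0.2, -0.1, -0.3]
finger_gap: 0.3
```

```bash
python3 look.py pics/p11.png
```

```text
11.9333 [533.36805396 153.34428746  30.90134487] [-97.06509422  -0.8801894   30.90134487] [ 0.1872056  -0.14622393 -0.32396576]
```

View pics/p11.png

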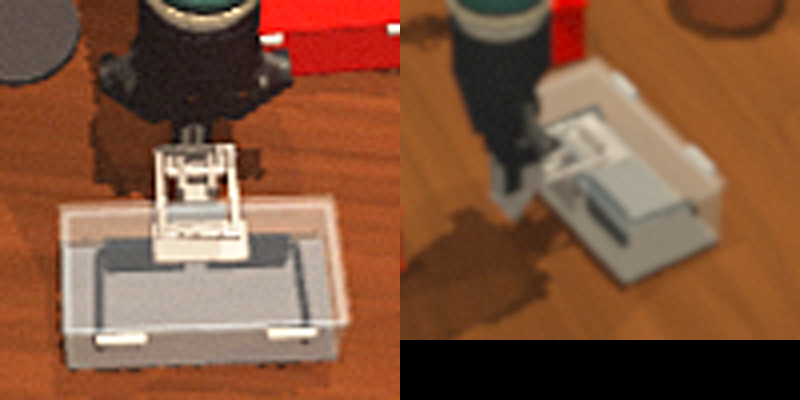

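Force is near zero and the handle is steep, so it has probably snapped. I'll press 7 mm more to be sure, then lift away.

Call:
arm_command(series=[{"slide": [0, 0, 0.2], "spin": 0}, {"slide": [0, 0, 0.2], "spin": 0}, {"slide": [0, 0, 0.2], "spin": 0}, {"slide": [0, 0, 0.1], "spin": 0}, {"slide": [0, 0, 0], "spin": 0}, {"slide": [0, 0, 0], "spin": 0}, {"slide": [0, 0, 0], "spin": 0}, {"slide": [0, 0, 0], "spin": 0}, {"slide": [0, 0, 0], "spin": 0}, {"slide": [0, 0, 0], "spin": 0}])

```text
time_s: 12.87
eef_pos: [533.9, 153.6, 29.5]
tcp_rot: [3.14, 0.001, -3.011]
ft_force: [-15.9, -3.9, 49.8]
finger_gap: -0.1
```

Call:
arm_command(series=[{"slide": [0.3, 0, -1.0], "spin": 0}, {"slide": [0.3, 0, -1.5], "spin": 0}, {"slide": [0.5, 0, -2.0], "spin": 0}, {"slide": [1, 0, -2.0], "spin": 0}, {"slide": [1, 0, -2.0], "spin": 0}, {"slide": [1, 0, -2.0], "spin": 0}, {"slide": [1, 0, -2.0], "spin": 0}, {"slide": [0, 0, -2.0], "spin": 0}, {"slide": [0, 0, 0], "spin": 0}, {"slide": [0, 0, 0], "spin": 0}])

```text
time_s: 13.7
eef_pos: [483.4, 147.0, 169.9]
tcp_rot: [3.141, 0.003, -3.01]
ft_force: [-0.4, -0.7, -0.0]
finger_gap: 0.2
```

```bash
python3 look.py pics/p12.png
python3 - <<'E'
from h import *
y=.13;C=np.array([629.5,166.8,0]);R=np.array([[np.cos(y),-np.sin(y),0],[np.sin(y),np.cos(y),0],[0,0,1]])
for p in((-85,0,58),(-97,-15,47),(-97,15,47),(-14,-24,70),(-14,24,70)):
  q=C+R@p;print(p,(np.array(proj('scene',q))+.4-[230,170])*4,(np.array(proj('side',q))+.4-[215,140])*4+[400,0])
E
```

```text
13.7 [483.39020462 147.00081309 169.85038865] [-147.44355602   -0.69130121  169.85038865] [-0.43829119 -0.67463693 -0.02714854]
(-85, 0, 58) [194.57943898 155.35235834] [518.77878434 184.09434823]
(-97, -15, 47) [171.43820666 149.33814544] [515.73207041 211.16745955]
(-97, 15, 47) [214.56114859 148.21158835] [496.19653448 189.09259923]
(-14, -24, 70) [164.65201116 240.12222152] [612.33195914 157.47648874]
(-14, 24, 70) [238.3093461  238.18334472] [579.63152488 123.66500653]
```

View pics/p12.png

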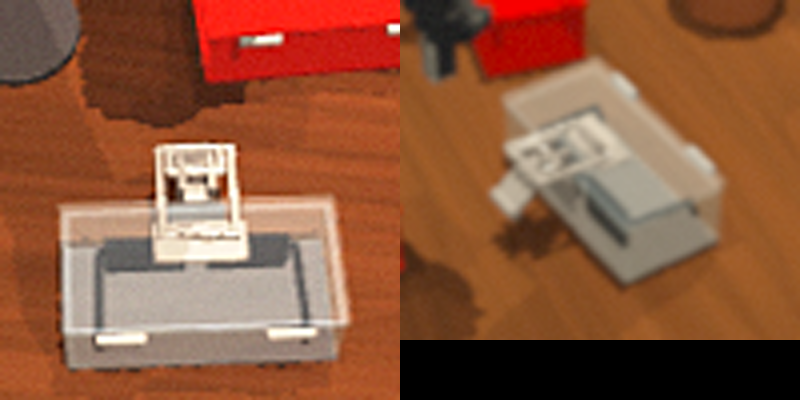

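The handle end is at (495,190)–(515,213) in the side view, against a predicted (496,189)–(516,211) for the 1.40 stop. It stays down with the arm clear, and the bail's bar is drawn under the hook (row ≈236).

```bash
python3 -c "
from bench import arm
print(arm.finish_job())"
```

```text
the job is handed in; nothing more can be done
None
```

The long clear box is latched and the job was handed in at about 13.8 s of the 43 s allowed. I swung the bail over with the shut fingers, it dropped behind the keeper hook with the lever up, and I pressed the lever to its stop.

- **Bail:** before pressing, the bar's image row was within about 1 px of where a bar at box x −10, z 70 should appear. In the last picture it was drawn under the hook at about box x −14 to −16, judged by eye.
- **Lever:** the force fell to about zero at the snap, then rose to about 50 N on the wrist at the stop, under the 120 N limit. With the arm clear, the handle's end matches the predicted 1.40 rad stop to within about 1 px, and the wrist force reads zero.
- **What disagreed:** my first push missed. The fingertip triangulated about 15 mm higher than the reported TCP and passed over the bar without touching it. I went 20 mm lower and the second push worked.
- **Small box:** the arm never went near it.

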